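# Load a gift-set tray with four bottles in order of size

## Robot

A 6-joint arm with a two-finger parallel gripper is mounted at the origin on a cart in front of the work surface, level with it; the furniture and walls round the work are solid. World frame = base frame: x ahead of the robot, y to its left, z up, the work surface at z = 0. Lengths are in mm, angles in rad, forces in N, time in s.
With the tool pointing down it reaches from about 275 to 1000 mm from the base axis. Payload 8.4 kg.
Tool frame: the origin (TCP) lies between the finger pads; the fingertips stand r.tips_ahead ahead of it and the grasp point (between the pads) lies 6 mm ahead of it (r.tips_ahead is the distance from the TCP to the fingertips, in mm); z points along the fingers, y is the line along which they close (so a half turn about z gives the same grasp; the last joint's range is limited). The gripper opens to 85 mm and grips with 20 to 120 N. Pads are 22 mm wide; open, the fingers measure 114 mm over their backs; the gripper's body (76 mm by 85 mm) begins 54 mm behind the grasp point. The pads swing forward as they close: fully open they stand 13 mm farther back than shut.
Start: joints at [1.102, 0.353, 1.633, -0, 1.155, -0.002], TCP at [281.268, 558.136, 256.281] pointing down, gripper open.
Joint ranges: [-2.63, 2.63], [-0.92, 2.1], [0.06, 2.66], [-1.3, 4.44], [0, 2.69], [-3.02, 3.02]. Speed limits (rad/s): [2.22, 2.22, 2.79, 3.14, 3.14, 3.14].

## Interface

Orientations are given as [roll, pitch, yaw] about the fixed x, y, z axes, in that order (R = Rz(yaw) Ry(pitch) Rx(roll)).
In Python, from rig import r gives the robot as it stands.
- The arm moves only by the tool carry_out, never from a script. Its arguments are lists of equal length, an entry for each row: "delta_pos": the shift along the tool's x, y, z in m, a list of three; "rot": the turn, a rotation vector about the tool's x, y, z in degrees, a list of three. A call has 1 to 8 rows; each row is the pose to reach, as a shift and turn from the pose commanded when the call began, along the tool's axes at that moment; what a row does not reach only later rows make up. A row lasts 1/8 s, in which the tool goes at most 62.5 mm and 10.7 degrees, less where a joint would pass 70% of its speed; a pose out of reach is approached as far as the arm can. A call with a gripper value outside its range is refused whole. "claw" is the finger opening in m, from 0 to 0.0854, set as the call begins (left out, the last holds). The fingers move at their own pace and stop on an object; "grip_force" is the grip in N (left out, the last holds). Time passes only in rows, so rows that repeat a pose let the fingers close. It gives the time, the measured TCP pose, the force, the opening and the grip force at its end, in the units of the state.
- r.sense(): the state, without advancing time (a new reading comes with each control period).
- r.grab_frame(name): name is "scene" or "top" or "wrist"; returns the picture (400x640x3 uint8, blue, green, red); there is no depth.
- r.camera_info(name): a dict with "fx", "fy", "cx", "cy" (pixels), "pose" (4x4, takes a point from camera to world coordinates); the wrist camera has in their place "hand_eye" (4x4, takes a point from camera to tool coordinates, whose origin is the TCP and whose axes are the flange's). Camera axes: x right, y down, z forward; pixel columns grow to the right and rows downward; lengths in mm; the calibration is good to about 2 mm. A picture is of the moment at which its call begins: read the wrist's pose just before it. camera_info takes no time and is no camera call.
- r.sign_off(): hands the job in; it is judged then, once.
Trained networks look in the newest picture that a camera, given by its name, has taken for a name from the list of things; names that differ only in an ending like _2 or _b are one class to them, and where a whole thing is asked for, a point or a joint stands for the part that bears it (a point fixed in the world has none). Each returns a list of dicts, best first, with "p" (0 to 1); they miss things now and then, are a little off and sometimes report something else, mostly with a low value. They report only what shows in the picture. A call takes as long as a camera call. They do not tell look-alikes from the thing itself.
- r.recognise(thing, camera): "box" ([left, top, right, bottom] in pixels, round what is visible of it).
- r.cut_out(thing, camera): "mask" (400x640 bool, what is visible of it) and "box" ([left, top, right, bottom] in pixels, round what is visible of it).
The state is a dict: "clock": time; "qpos": joint angles; "qvel": joint speeds; "joint_efforts": joint torques, N m; "eef_pos": TCP position; "tcp_rot": TCP orientation; "contact_force": force on the tool from outside, world axes, zero at the start; "wrist_torque": the same for the moment, N m; "opening": opening from 0.0 (shut) to 1.0 (fully open); "grasp_force": force on a finger pad.
Only numpy, scipy, OpenCV 4.12 (cv2) and the standard library are available. Lean on these libraries where they do the work, as an engineer would, in place of code of your own. Each camera call takes 0.05 s, during which the arm holds its last target. There are 200 camera calls.

## Task

Load the gift-set tray for packing: stand the four hair-care bottles that stand beside it upright in its row of foam openings, in order of size, each right down in the opening cut for it, from the biggest bottle in the widest opening at one end to the smallest in the narrowest opening at the other. Leave the small white carton, the tape measure and the red pouch where they lie.

Things in the scene. Friction and masses are not known exactly. Their poses are not given: they have to be found in the camera images.
- gift_tray: Fixed cardboard tray, 269x102x37 mm, filled with grey foam (top 34 mm up). Origin: centre of its underside; x along the row toward the widest opening, y across, z up. Openings through the foam to the floor (4 mm up), all at y 0; in mm: x +83.5 round 80, for the spray can; x +11.5, 52 (x) by 76 (y), shampoo; x -45.5, 50 (x) by 56 (y), roll-on; x -100 round 47, dropper. Upper edges chamfered.
- spray_can: Origin: centre of its underside; z is up along the bottle. It starts upright on the table. The biggest: round aerosol can, 66 mm wide, 202 mm high, pink with a purple cap; the cap is round, about 52 mm wide, from 174 mm up to 202 mm. About 0.19 kg.
- shampoo: Origin: centre of its underside; z is up along the bottle. It starts upright on the table. Flat upright shampoo bottle, 38 mm (along its x) by 62 mm (along its y), 184 mm high, white and pink, with a round pink cap 38 mm wide from 159 to 184 mm. About 0.16 kg.
- roll_on: Origin: centre of its underside; z is up along the bottle. It starts upright on the table. Short roll-on bottle of oval section, 36 mm (along its x) by 42 mm (along its y), 106 mm high, black below, with a big red cap of nearly the same section from 63 mm to the top. About 0.08 kg. (A similar one lying in the white bin is not meant.)
- dropper: Origin: centre of its underside; z is up along the bottle. It starts upright on the table. The smallest: round amber dropper bottle, 33 mm wide up to its shoulder (the glass ends at 70 mm), black collar 24 mm wide from 62 to 77 mm, black rubber bulb 13 mm wide up to 102 mm. About 0.07 kg.
- white_carton: Bystander: loose small white product carton, 61 x 100 x 46 mm, origin at the centre of its underside, y along its length.
- tape_measure: Bystander: loose yellow pocket tape measure on the far side of the tray, 36 x 71 x 62 mm, origin at the centre of its underside.
- red_pouch: Bystander: loose red padded pouch, 130 x 100 x 37 mm, origin at the centre of its underside.
Not all that is in view belongs to the job. Leave any yellow look-alike of the roll_on alone.

How it is judged:
By the outcome, as a careful person would: the job done as asked, in the order asked, and still so for the second after the job is handed in, with the robot touching nothing.
It also fails if it takes over 99 s, if anything falls off the work surface, if the arm or the gripper's body presses on something with over 40 N, if the wrist force passes 120 N, or if a joint passes its speed limit or range.

## Working session

There is one attempt and no reset: what is moved stays moved. The work goes in short steps, Python scripts to look and compute and a tool call to move; the robot and the scene stay as the last step left them, time stands still between calls to the robot, and variables do not carry over. Pictures are saved under pics/ and viewed, at most 14 in all, crops included, and the job is handed in when it is done.

Besides the shell and the picture viewer there is one more tool, called after "Emit:" in YAML: its name, and indented under it one key for each argument. carry_out: Moves the arm, as the interface text tells. Its arguments: {"type":"object","properties":{"delta_pos":{"type":"array","items":{"type":"array","items":{"type":"number"}}},"rot":{"type":"array","items":{"type":"array","items":{"type":"number"}}},"claw":{"type":"number"},"grip_force":{"type":"number"}},"required":["delta_pos","rot"]}

```bash
ls; mkdir -p pics
python3 - <<'E'
from rig import r
import cv2,numpy as np
print(r.sense()); print(r.tips_ahead)
for n in("scene","top","wrist"):
    cv2.imwrite(f"pics/{n}0.png",r.grab_frame(n)); print(n,r.camera_info(n))
E
```

```text
pics
{'clock': 0.0, 'qpos': array([ 1.10161824e+00,  3.53634390e-01,  1.63415044e+00,  2.36316002e-05,
        1.15521000e+00, -2.38829209e-03]), 'qvel': array([-0.00250896,  0.00108947, -0.00131284, -0.00087898,  0.00114912,
        0.00062825]), 'joint_efforts': array([ 1.82539161e-04, -6.05255628e+01, -3.42054427e+01, -7.75833132e-05,
        9.64455830e-03, -4.45273224e-05]), 'eef_pos': array([281.04597696, 557.73794856, 255.56327839]), 'tcp_rot': array([-3.14019053e+00, -2.49554113e-05,  2.67479328e+00]), 'contact_force': array([0.1868165 , 0.70494409, 0.12040692]), 'wrist_torque': array([0.02441373, 0.0254816 , 0.03273266]), 'grasp_force': 0.0, 'opening': 0.9983272934723962}
25.0
scene {'fx': 470.7850651620177, 'fy': 470.7850651620177, 'cx': 318.79016904891336, 'cy': 194.91126220787683, 'pose': array([[ 7.23301768e-01, -5.05730568e-01,  4.70182035e-01,
        -1.90735097e+01],
       [-6.90530490e-01, -5.31190303e-01,  4.90922096e-01,
        -2.06288078e+02],
       [ 1.48182713e-03, -6.79759851e-01, -7.33433262e-01,
         8.54742264e+02],
       [ 0.00000000e+00,  0.00000
[... 269 characters left out ...]
54e-01,  1.06568178e-02, -3.01639308e-02,
         3.32476818e+02],
       [ 2.89390723e-02, -1.00736695e-01, -9.94492156e-01,
         1.08273146e+03],
       [ 0.00000000e+00,  0.00000000e+00,  0.00000000e+00,
         1.00000000e+00]])}
wrist {'fx': 350.793005673389, 'fy': 350.793005673389, 'cx': 319.35270925586127, 'cy': 205.12558935125074, 'hand_eye': array([[ 3.64697680e-04, -9.51330962e-01, -3.08170841e-01,
         7.91083768e+01],
       [ 9.99999932e-01,  3.31817440e-04,  1.59098282e-04,
         3.22044150e-01],
       [-4.90986622e-05, -3.08170878e-01,  9.51331019e-01,
        -1.17493509e+02],
       [ 0.00000000e+00,  0.00000000e+00,  0.00000000e+00,
         1.00000000e+00]])}
```

View pics/scene0.png

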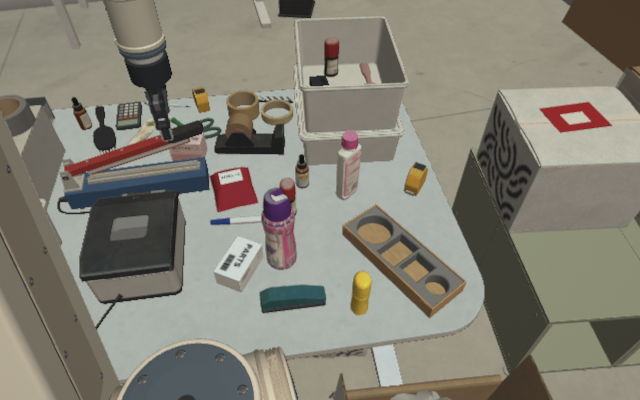

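View pics/top0.png

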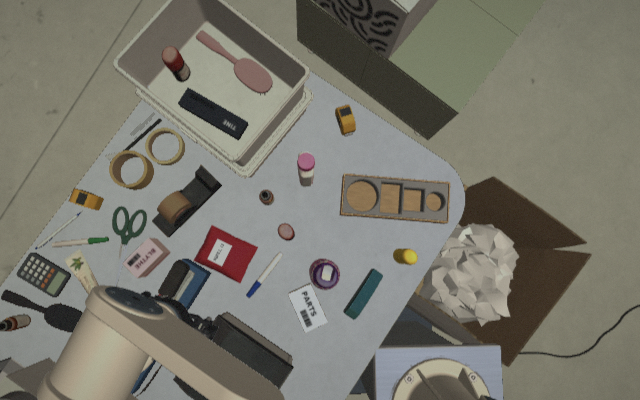

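The top view shows the tray at (394,198), widest opening at its left end. Candidates:
- **Spray can:** (323,272).
- **Shampoo:** (306,165).
- **Roll-on:** red cap at (286,231). Its look-alikes are the red one in the bin (175,62) and the yellow one (405,256).
- **Dropper:** (267,197). Its look-alike is at (14,322), far left.

Next I fit silhouettes of the known shapes to the masks.

```bash
cat > h.py <<'E'
from rig import r
import cv2,numpy as np
from scipy.optimize import minimize
from scipy.spatial.transform import Rotation as R
a=np.linspace(0,2*np.pi,32,endpoint=False)
def ring(w,d,z): return np.c_[w/2*np.cos(a),d/2*np.sin(a),0*a+z]
def rect(w,d,z): return np.array([[s*w/2,t*d/2,z] for s in(-1,1) for t in(-1,1)])
M={ # list of convex parts
'spray_can':[np.r_[ring(66,66,0),ring(66,66,160)],np.r_[ring(66,66,160),ring(52,52,174)],np.r_[ring(52,52,174),ring(52,52,202)]],
'shampoo':[np.r_[ring(38,62,0),ring(38,62,140)],np.r_[ring(38,62,140),ring(38,38,159)],np.r_[ring(38,38,159),ring(38,38,184)]],
'roll_on':[np.r_[ring(36,42,0),ring(36,42,98),ring(26,32,106)]],
'dropper':[np.r_[ring(33,33,0),ring(33,33,60),ring(24,24,70)],np.r_[ring(24,24,62),ring(24,24,77)],np.r_[ring(13,13,77),ring(11,11,102)]],
'gift_tray':[np.r_[rect(269,102,0),rect(269,102,37)]]}
def cam(n,s=None):
    c=r.camera_info(n)
    if n!='wrist': return c,c['pose']
    T=np.eye(4);T[:3,:3]=R.from_euler('xyz',s['tcp_rot']).as_matrix();T[:3,3]=s['eef_pos']
    return c,T@c['hand_eye']
def proj(c,P,X):
    q=(X-P[:3,3])@P[:3,:3]
    return np.c_[c['fx']*q[:,0]/q[:,2]+c['cx'],c['fy']*q[:,1]/q[:,2]+c['cy']]
def back(c,P,uv,z):
    d=P[:3,:3]@[(uv[0]-c['cx'])/c['fx'],(uv[1]-c['cy'])/c['fy'],1]
    return P[:3,3]+d*(z-P[2,3])/d[2]
def sil(t,p,c,P,z0=0):
    m=np.zeros((400,640),np.uint8);cs,sn=np.cos(p[2]),np.sin(p[2])
    for V in M[t]:
        X=V@np.array([[cs,sn,0],[-sn,cs,0],[0,0,1]])+[p[0],p[1],z0]
        h=cv2.convexHull(np.float32(proj(c,P,X)))
        cv2.fillConvexPoly(m,np.int32(np.round(h*16)),1,shift=4)
    return m>0
def fit(t,obs,p0,yaw=True,z0=0):
    def cost(p):
        q=[p[0],p[1],p[2]/50 if yaw else p0[2]]; s=0
        for m,c,P in obs:
            k=sil(t,q,c,P,z0); s+=1-(k&m).sum()/max(1,(k|m).sum())
        return s/len(obs)
    x=np.array([p0[0],p0[1],p0[2]*50])[:3 if yaw else 2]
    b=None
    for sc in(15,6):
        S=np.vstack([x]+[x+sc*e for e in np.eye(len(x))])
        b=minimize(cost,x,method='Nelder-Mead',options=dict(initial_simplex=S,xatol=.2,fatol=1e-4)); x=b.x
    return x[0],x[1],(x[2]/50 if yaw else p0[2]),1-b.fun
E
python3 - <<'E'
from h import *
g={'spray_can':(323,272,150),'shampoo':(306,165,120),'roll_on':(286,231,60),'dropper':(267,197,60),'gift_tray':(394,198,30)}
for n in("top","scene"): r.grab_frame(n)
for t,(u,v,z) in g.items():
    p0=back(*cam('top'),(u,v),z); obs=[]
    for n in("top","scene"):
        c,P=cam(n); e=proj(c,P,np.array([[p0[0],p0[1],z]]))[0]
        L=r.cut_out(t,n)
        L=[d for d in L if np.hypot(*( (np.array(d['box'][:2])+d['box'][2:])/2-e))<40]
        if L: obs.append((L[0]['mask'],c,P)); print(t,n,L[0]['box'],round(L[0]['p'],2))
        else: print(t,n,'none')
    ys=[0] if t in('spray_can','dropper') else [-1.57,-.78,0,.78]
    for o,l in [([o],str(i)) for i,o in enumerate(obs)]+[(obs,'all')]:
        b=max((fit(t,o,(p0[0],p0[1],y),len(ys)>1) for y in ys),key=lambda k:k[3]); print('  ',l,np.round(b,2))
E
```

```text
spray_can top [312.7, 255.1, 338.8, 288.8] 0.71
spray_can scene [262.6, 186.6, 298.7, 269.5] 0.86
   0 [340.83 286.72   0.     0.86]
   1 [343.45 291.93   0.     0.83]
   all [340.64 288.29   0.     0.85]
shampoo top [296.8, 149.6, 317.1, 187.8] 0.83
shampoo scene [339.8, 128.8, 361.2, 199.1] 0.67
   0 [584.24 325.28  -1.43   0.94]
   1 [584.31 325.98   1.54   0.94]
   all [584.09 325.44   1.58   0.93]
roll_on top [278.2, 227.7, 297.1, 242.6] 0.57
roll_on scene [281.2, 175.0, 296.2, 210.0] 0.63
   0 [435.64 374.15  -0.8    0.9 ]
   1 [4.5444e+02 3.9281e+02 2.4500e+00 4.4000e-01]
   all [434.96 373.17   2.25   0.66]
dropper top [259.0, 192.0, 272.8, 207.4] 0.63
dropper scene [294.5, 153.4, 308.0, 189.8] 0.82
   0 [522.98 422.35   0.     0.84]
   1 [527.41 426.28   0.     0.91]
   all [525.51 424.12   0.     0.87]
gift_tray top [339.6, 174.5, 447.9, 223.1] 0.66
gift_tray scene [342.6, 205.7, 466.7, 317.3] 0.6
   0 [519.14 102.43  -1.66   0.97]
   1 [519.32 103.8    1.49   0.97]
   all [519.13 102.66  -1.66   0.97]
```

```bash
cat >> h.py <<'E'
def go(x,y,z,yaw,cmd=None):
    """shift (mm, tool axes) and turn about tool z (deg) to reach tool-down pose, yaw=angle of tool x"""
    s=r.sense(); Rm=R.from_euler('xyz',s['tcp_rot'])
    d=Rm.inv().apply(np.array([x,y,z])-s['eef_pos'])
    t=(Rm.inv()*R.from_euler('xyz',[np.pi,0,yaw])).as_rotvec(degrees=True)
    print('go',np.round(d,1),'turn',np.round(t,2))
E
python3 - <<'E'
from h import *
go(524,424,250,1.48)
a=cv2.imread('pics/scene0.png'); b=cv2.imread('pics/top0.png')
c=cv2.resize(a[120:290,240:380],None,fx=2.8,fy=2.8); d=cv2.resize(b[140:310,240:360],None,fx=2.8,fy=2.8)
cv2.imwrite('pics/crop.png',np.hstack([c,d]))
E
```

```text
go [-277.1  -10.5    6.3] turn [ 0.   -0.   68.46]
```

View pics/crop.png

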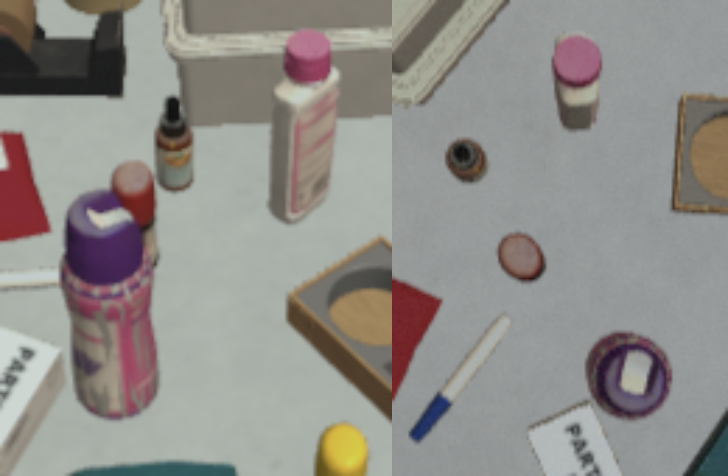

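The crop shows the amber dropper at scene (302,172), the red-capped black roll-on at (288,195) behind the spray can, and the shampoo at (349,165). These match the descriptions. Moving above the dropper.

Emit:
carry_out:
  delta_pos:
    - [-0.04,-0.0015,0]
    - [-0.08,-0.003,0]
    - [-0.12,-0.0045,0]
    - [-0.16,-0.006,0]
    - [-0.2,-0.0075,0]
    - [-0.24,-0.009,0]
    - [-0.277,-0.0105,0.006]
    - [-0.277,-0.0105,0.006]
  rot:
    - [0,0,10]
    - [0,0,20]
    - [0,0,30]
    - [0,0,40]
    - [0,0,50]
    - [0,0,60]
    - [0,0,68.5]
    - [0,0,68.5]

```text
clock: 1.75
eef_pos: [525.7, 422.5, 249.6]
tcp_rot: [-3.141, 0.001, 1.476]
contact_force: [0.2, 0.5, -0.1]
opening: 1.002
grasp_force: 0.0
```

```bash
cat > w.py <<'E'
from h import *
import sys
def look(t,p0,yaws=(0,),pic=None):
    s=r.sense(); im=r.grab_frame('wrist'); c,P=cam('wrist',s)
    if pic: cv2.imwrite(pic,im)
    L=r.cut_out(t,'wrist')
    for d in L[:3]:
        b=max((fit(t,[(d['mask'],c,P)],(*p0,y),len(yaws)>1) for y in yaws),key=lambda k:k[3])
        print(t,np.round(d['box']),round(d['p'],2),np.round(b,2))
    print('tcp',np.round(s['eef_pos'],1),np.round(s['tcp_rot'],3),round(s['clock'],2))
E
python3 - <<'E'
from w import *
look('dropper',(524,424),pic='pics/w1.png')
go(524,424,62,1.48)
E
```

```text
dropper [302. 156. 340. 201.] 0.59 [526.13 423.21   0.     0.94]
tcp [525.7 422.5 249.6] [-3.141e+00  1.000e-03  1.476e+00] 1.75
go [1.000e-01 4.000e-01 1.881e+02] turn [-0.04  0.01  0.01]
```

View pics/w1.png

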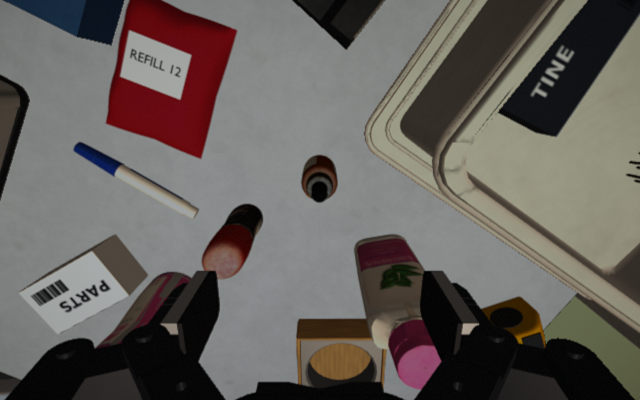

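The wrist view shows the dropper centred at (320,180), agreeing with my estimate to about 1 mm. The bin corner at (368,130) is close, so I'll check its clearance before descending.

Run:
```python
from h import *
s=r.sense(); W=cam('wrist',s);T=cam('top');S=cam('scene')
print('top-corner, scene rim left-front corner guesses')
for z in(60,100,130,160): print(z,'wrist',np.round(back(*W,(366,132),z)[:2]),'wrist inner',np.round(back(*W,(437,180),z)[:2]),'wedge',np.round(back(*W,(480,240),z)[:2]))
im=cv2.imread('pics/top0.png')[60:220,120:330]; cv2.imwrite('pics/bin.png',cv2.resize(im,None,fx=3.5,fy=3.5))
```

```text
top-corner, scene rim left-front corner guesses
60 wrist [568. 466.] wrist inner [629. 418.] wedge [671. 355.]
100 wrist [563. 471.] wrist inner [617. 429.] wedge [653. 375.]
130 wrist [560. 475.] wrist inner [607. 437.] wedge [639. 389.]
160 wrist [556. 478.] wrist inner [597. 446.] wedge [625. 403.]
```

View pics/bin.png

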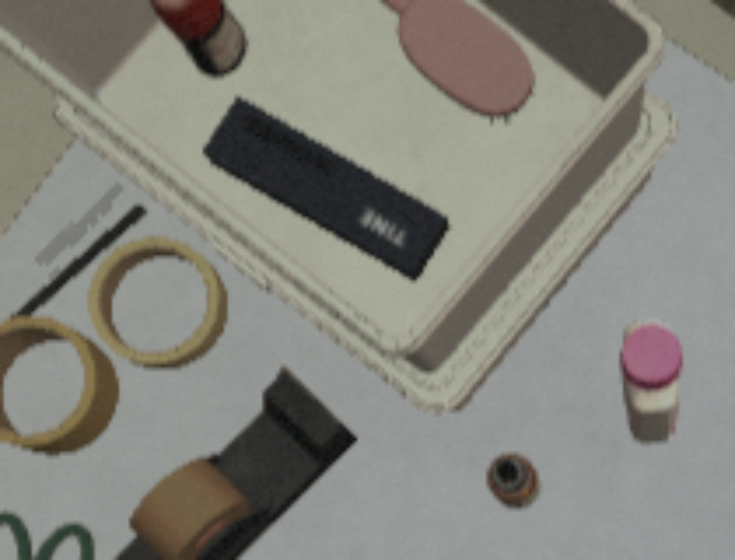

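Lower bin rim corner is at about (563,470), so I'll turn the hand to keep the body clear of it.

Emit:
carry_out:
  delta_pos:
    - [0,0,0]
    - [0,0,0]
    - [0,0,0]
    - [0,0,0]
    - [0,0,0]
    - [0,0,0]
    - [0,0,0]
    - [0,0,0]
  rot:
    - [0,0,-10.5]
    - [0,0,-21]
    - [0,0,-31.5]
    - [0,0,-42]
    - [0,0,-52.5]
    - [0,0,-63]
    - [0,0,-73.5]
    - [0,0,-84]
  claw: 0.065

```text
clock: 2.85
eef_pos: [522.6, 425.1, 250.6]
tcp_rot: [3.141, -0.0, 2.955]
contact_force: [0.1, -0.4, 0.5]
opening: 0.762
grasp_force: 0.0
```

Emit:
carry_out:
  delta_pos:
    - [0,0,0]
    - [0,0,0]
    - [0,0,0]
    - [0,0,0]
    - [0,0,0]
    - [0,0,0]
    - [0,0,0]
  rot:
    - [0,0,-10.5]
    - [0,0,-21]
    - [0,0,-31.5]
    - [0,0,-42]
    - [0,0,-52.5]
    - [0,0,-60.6]
    - [0,0,-60.6]

```text
clock: 3.72
eef_pos: [522.9, 424.9, 250.5]
tcp_rot: [3.141, 0.0, -2.279]
contact_force: [0.3, -0.8, -0.7]
opening: 0.763
grasp_force: 0.0
```

Run:
```python
from w import *
look('dropper',(526,423))
go(526,423.5,62,4.0)
```

```text
dropper [295. 156. 338. 201.] 0.78 [524.99 421.59   0.     0.94]
tcp [522.9 424.9 250.5] [ 3.141  0.    -2.279] 3.73
go [ -0.9  -2.9 188.5] turn [0.01 0.01 0.08]
```

Emit:
carry_out:
  delta_pos:
    - [0,-0.0035,0.04]
    - [0,-0.0035,0.08]
    - [0,-0.0035,0.12]
    - [0,-0.0035,0.15]
    - [0,-0.0035,0.175]
    - [0,-0.0035,0.188]
    - [0,-0.0035,0.188]
  rot:
    - [0,0,0]
    - [0,0,0]
    - [0,0,0]
    - [0,0,0]
    - [0,0,0]
    - [0,0,0]
    - [0,0,0]

```text
clock: 4.7
eef_pos: [526.1, 421.7, 61.7]
tcp_rot: [3.141, -0.001, -2.281]
contact_force: [0.4, -0.1, 1.0]
opening: 0.763
grasp_force: 0.0
```

Emit:
carry_out:
  delta_pos:
    - [0,0,0]
    - [0,0,0]
    - [0,0,0]
    - [0,0,0]
  rot:
    - [0,0,0]
    - [0,0,0]
    - [0,0,0]
    - [0,0,0]
  claw: 0.02
  grip_force: 35

```text
clock: 5.2
eef_pos: [527.1, 422.5, 63.7]
tcp_rot: [-3.141, 0.002, -2.28]
contact_force: [-1.1, 1.6, 6.8]
opening: 0.365
grasp_force: 34.7
```

Emit:
carry_out:
  delta_pos:
    - [0,0,-0.03]
    - [0,0,-0.07]
    - [0,0,-0.11]
    - [0,0,-0.15]
    - [0,0,-0.18]
    - [0,0,-0.2]
    - [0,0,-0.2]
  rot:
    - [0,0,0]
    - [0,0,0]
    - [0,0,0]
    - [0,0,0]
    - [0,0,0]
    - [0,0,0]
    - [0,0,0]

```text
clock: 6.08
eef_pos: [527.1, 422.2, 263.7]
tcp_rot: [-3.141, 0.003, -2.28]
contact_force: [-0.6, 0.4, -1.9]
opening: 0.365
grasp_force: 35.1
```

Run:
```python
from h import *
s=r.sense();print(s['grasp_force'],s['opening'],s['eef_pos'])
go(510,3,262,4.0)
```

```text
35.094898991519585 0.3650617500222966 [527.08254746 422.18218547 263.67874257]
go [ 329.2 -260.1    1. ] turn [-0.03  0.14  0.17]
```

Emit:
carry_out:
  delta_pos:
    - [0.037,-0.029,0]
    - [0.074,-0.058,0]
    - [0.111,-0.087,0]
    - [0.148,-0.116,0]
    - [0.185,-0.145,0]
    - [0.222,-0.174,0]
    - [0.259,-0.203,0]
    - [0.296,-0.232,0]
  rot:
    - [0,0,0]
    - [0,0,0]
    - [0,0,0]
    - [0,0,0]
    - [0,0,0]
    - [0,0,0]
    - [0,0,0]
    - [0,0,0]

```text
clock: 7.08
eef_pos: [508.7, 44.6, 260.7]
tcp_rot: [3.14, -0.002, -2.28]
contact_force: [1.9, -0.8, -0.4]
opening: 0.365
grasp_force: 35.1
```

Emit:
carry_out:
  delta_pos:
    - [0.02,-0.016,0]
    - [0.033,-0.028,0]
    - [0.033,-0.028,0]
  rot:
    - [0,0,0]
    - [0,0,0]
    - [0,0,0]

```text
clock: 7.45
eef_pos: [509.3, 2.2, 261.5]
tcp_rot: [3.141, -0.001, -2.282]
contact_force: [-0.4, 1.2, -0.1]
opening: 0.367
grasp_force: 35.1
```

Run:
```python
from w import *
look('gift_tray',(519,102.7),(1.48,1.5),pic='pics/w2.png')
go(510,3,262,4.0)
```

```text
gift_tray [258. 114. 472. 319.] 0.63 [520.05 101.54   1.48   0.68]
tcp [509.3   2.2 261.5] [ 3.141e+00 -1.000e-03 -2.282e+00] 7.45
go [-0.1 -0.7 -0.2] turn [ 0.05 -0.01  0.16]
```

View pics/w2.png

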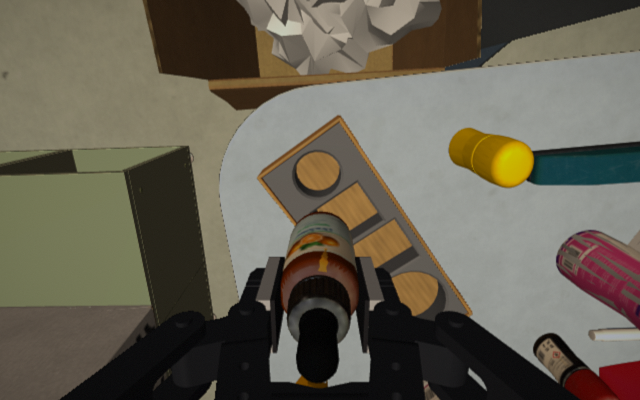

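The dropper is held upright. The narrow round opening shows around (318,172). I'll check it against the expected projection.

Run:
```python
from h import *
s=r.sense(); c,P=cam('wrist',s)
t=np.array([519.4,102.4]);y=1.48
ex=np.array([np.cos(y),np.sin(y)])
for x in(83.5,11.5,-45.5,-100):
    p=t+ex*x; print(x,np.round(p,1),np.round(proj(c,P,np.array([[*p,34.],[*p,4]]))))
C=np.array([[*(t+ex*sx*134.5+np.array([-ex[1],ex[0]])*sy*51),37] for sx in(-1,1) for sy in(-1,1)]);print(np.round(proj(c,P,C)))
```

```text
83.5 [527.  185.6] [[412. 303.]
 [405. 288.]]
11.5 [520.4 113.9] [[378. 256.]
 [373. 244.]]
-45.5 [515.3  57.1] [[348. 215.]
 [346. 207.]]
-100 [510.3   2.8] [[318. 174.]
 [318. 168.]]
[[256. 176.]
 [341. 115.]
 [397. 356.]
 [474. 313.]]
```

Emit:
carry_out:
  delta_pos:
    - [0,-0.0005,0.045]
    - [0,-0.0005,0.09]
    - [0,-0.0005,0.125]
    - [0,-0.0005,0.15]
    - [0,-0.0005,0.165]
    - [0,-0.0005,0.178]
    - [0,-0.0005,0.188]
    - [0,-0.0005,0.192]
  rot:
    - [0,0,0]
    - [0,0,0]
    - [0,0,0]
    - [0,0,0]
    - [0,0,0]
    - [0,0,0]
    - [0,0,0]
    - [0,0,0]

```text
clock: 8.55
eef_pos: [510.0, 2.6, 70.1]
tcp_rot: [-3.142, 0.0, -2.28]
contact_force: [-0.6, 0.4, -0.7]
opening: 0.365
grasp_force: 35.1
```

Emit:
carry_out:
  delta_pos:
    - [0,0,0]
    - [0,0,0.001]
  rot:
    - [0,0,0]
    - [0,0,0]

```text
clock: 8.8
eef_pos: [510.3, 2.5, 69.8]
tcp_rot: [-3.141, 0.001, -2.28]
contact_force: [-0.2, 0.1, -0.3]
opening: 0.367
grasp_force: 35.1
```

Emit:
carry_out:
  delta_pos:
    - [0,0,0.002]
    - [0,0,0.002]
  rot:
    - [0,0,0]
    - [0,0,0]

```text
clock: 9.05
eef_pos: [510.3, 2.5, 67.7]
tcp_rot: [-3.141, 0.001, -2.28]
contact_force: [-0.3, 0.0, 3.2]
opening: 0.368
grasp_force: 35.4
```

Emit:
carry_out:
  delta_pos:
    - [0,0,0]
    - [0,0,0]
    - [0,0,0]
    - [0,0,-0.03]
    - [0,0,-0.08]
    - [0,0,-0.13]
    - [0,0,-0.18]
    - [0,0,-0.18]
  rot:
    - [0,0,0]
    - [0,0,0]
    - [0,0,0]
    - [0,0,0]
    - [0,0,0]
    - [0,0,0]
    - [0,0,0]
    - [0,0,0]
  claw: 0.06

```text
clock: 10.05
eef_pos: [512.1, 2.5, 251.2]
tcp_rot: [-3.136, 0.005, -2.28]
contact_force: [-0.2, -0.1, -0.5]
opening: 0.699
grasp_force: 0.0
```

Run:
```python
from w import *
r.grab_frame('top')
c,P=cam('top'); p0=(435,374)
for t,g in(('dropper',(510,3)),('roll_on',p0)):
  for d in r.cut_out(t,'top')[:3]:
    for z0 in ((4,) if t=='dropper' else (0,)):
        print(t,np.round(d['box']),round(d['p'],2),np.round(max((fit(t,[(d['mask'],c,P)],(*g,y),t!='dropper',z0) for y in (-.8,0,.8)),key=lambda k:k[3]),2))
look('dropper',(510,3))
go(435,374,260,.77)
```

```text
dropper [424. 196. 447. 210.] 0.63 [506.99   3.13   0.     0.9 ]
roll_on [390. 251. 416. 262.] 0.87 [435.  374.   -0.8   0. ]
roll_on [278. 227. 296. 242.] 0.71 [435.   374.    -0.76   0.73]
roll_on [296. 154. 316. 187.] 0.4 [435.  374.   -0.8   0. ]
dropper [300. 154. 336. 203.] 0.82 [508.87   2.81   0.     0.95]
tcp [509.2   2.5 246.3] [ 3.141e+00 -1.000e-03 -2.280e+00] 10.2
go [-233.7  298.2  -14.1] turn [ 1.7000e-01  1.8000e-01 -1.7477e+02]
```

Emit:
carry_out:
  delta_pos:
    - [-0.03,0.038,0]
    - [-0.06,0.076,0]
    - [-0.09,0.114,0]
    - [-0.12,0.152,-0.005]
    - [-0.15,0.19,-0.01]
    - [-0.18,0.228,-0.014]
    - [-0.21,0.266,-0.014]
    - [-0.234,0.298,-0.014]
  rot:
    - [0,0,10.5]
    - [0,0,21]
    - [0,0,31.5]
    - [0,0,42]
    - [0,0,52.5]
    - [0,0,63]
    - [0,0,73.5]
    - [0,0,84]

```text
clock: 11.3
eef_pos: [435.2, 375.6, 259.7]
tcp_rot: [-3.139, -0.001, 2.532]
contact_force: [-0.0, -0.2, -1.0]
opening: 0.707
grasp_force: 0.0
```

Emit:
carry_out:
  delta_pos:
    - [0,0,0]
    - [0,0,0]
    - [0,0,0]
    - [0,0,0]
    - [0,0,0]
    - [0,0,0]
    - [0,0,0]
    - [0,0,0]
  rot:
    - [0,0,10.5]
    - [0,0,21]
    - [0,0,31.5]
    - [0,0,42]
    - [0,0,52.5]
    - [0,0,63]
    - [0,0,73.5]
    - [0,0,84]

```text
clock: 12.3
eef_pos: [435.8, 373.7, 259.5]
tcp_rot: [-3.141, 0.003, 1.066]
contact_force: [-0.4, -1.0, 0.0]
opening: 0.702
grasp_force: 0.0
```

Emit:
carry_out:
  delta_pos:
    - [0,0,0]
    - [0,0,0]
    - [0,0,0]
  rot:
    - [0,0,8.5]
    - [0,0,17]
    - [0,0,17]

```text
clock: 12.68
eef_pos: [435.8, 373.8, 259.8]
tcp_rot: [-3.141, 0.003, 0.776]
contact_force: [-0.0, -0.4, 0.2]
opening: 0.703
grasp_force: 0.0
```

Run:
```python
from w import *
look('roll_on',(435,374),(-.8,0,.8),pic='pics/w3.png')
go(435,374,92,.77)
```

```text
roll_on [303. 146. 344. 210.] 0.69 [439.93 374.59  -0.75   0.9 ]
roll_on [452. 389. 478. 400.] 0.65 [435.  374.   -0.8   0. ]
tcp [435.8 373.8 259.8] [-3.141e+00  3.000e-03  7.760e-01] 12.68
go [ -0.4  -0.7 168.3] turn [-0.01  0.09  0.48]
```

View pics/w3.png

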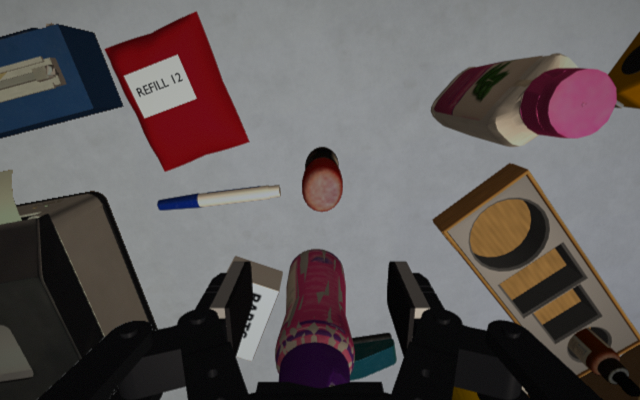

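The roll-on (red cap, black base) is centred at (322,180), short axis along the closing line, with the spray can clear behind it.

Emit:
carry_out:
  delta_pos:
    - [0.001,0.001,0.04]
    - [0.001,0.001,0.08]
    - [0.001,0.001,0.12]
    - [0.001,0.001,0.145]
    - [0.001,0.001,0.16]
    - [0.001,0.001,0.168]
    - [0.001,0.001,0.168]
  rot:
    - [0,0,0]
    - [0,0,0]
    - [0,0,0]
    - [0,0,0]
    - [0,0,0]
    - [0,0,0]
    - [0,0,0]

```text
clock: 13.65
eef_pos: [437.7, 374.2, 93.3]
tcp_rot: [-3.142, 0.0, 0.776]
contact_force: [0.9, -0.1, 0.1]
opening: 0.703
grasp_force: 0.0
```

Emit:
carry_out:
  delta_pos:
    - [0,0,0]
    - [0,0,0]
    - [0,0,0]
    - [0,0,0]
  rot:
    - [0,0,0]
    - [0,0,0]
    - [0,0,0]
    - [0,0,0]
  claw: 0.02
  grip_force: 35

```text
clock: 14.15
eef_pos: [438.3, 374.7, 94.4]
tcp_rot: [3.141, -0.002, 0.775]
contact_force: [-0.9, -0.8, 5.5]
opening: 0.388
grasp_force: 34.9
```

Emit:
carry_out:
  delta_pos:
    - [0,0,-0.03]
    - [0,0,-0.07]
    - [0,0,-0.11]
    - [0,0,-0.15]
    - [0,0,-0.17]
    - [0,0,-0.17]
  rot:
    - [0,0,0]
    - [0,0,0]
    - [0,0,0]
    - [0,0,0]
    - [0,0,0]
    - [0,0,0]

```text
clock: 14.9
eef_pos: [438.2, 374.7, 265.0]
tcp_rot: [3.141, -0.003, 0.775]
contact_force: [-0.4, 0.2, -1.1]
opening: 0.384
grasp_force: 35.4
```

Run:
```python
from h import *
go(515.3,57.1,262,-.09)
go(515.3,57.1,262,1.48-np.pi/2+np.pi)
```

```text
go [-167.2  280.8    2.5] turn [-0.07 -0.19 49.57]
go [-167.2  280.8    2.5] turn [ 2.3000e-01 -9.0000e-02 -1.3039e+02]
```

Emit:
carry_out:
  delta_pos:
    - [-0.021,0.035,0]
    - [-0.042,0.07,0]
    - [-0.063,0.105,0]
    - [-0.084,0.14,0]
    - [-0.105,0.175,0]
    - [-0.126,0.21,0]
    - [-0.147,0.245,0]
    - [-0.167,0.281,0.0025]
  rot:
    - [0,0,6.2]
    - [0,0,12.4]
    - [0,0,18.6]
    - [0,0,24.8]
    - [0,0,31]
    - [0,0,37.2]
    - [0,0,43.4]
    - [0,0,49.6]

```text
clock: 15.9
eef_pos: [514.5, 55.2, 259.5]
tcp_rot: [3.141, 0.002, -0.094]
contact_force: [0.9, -0.3, -1.0]
opening: 0.386
grasp_force: 35.4
```

Emit:
carry_out:
  delta_pos:
    - [0,0,0]
    - [0,0,0]
  rot:
    - [0,0,0]
    - [0,0,0]

```text
clock: 16.15
eef_pos: [514.3, 56.6, 259.7]
tcp_rot: [3.142, 0.002, -0.09]
contact_force: [-0.3, 0.0, -1.1]
opening: 0.385
grasp_force: 35.5
```

Run:
```python
from h import *
s=r.sense();c,P=cam('wrist',s);im=r.grab_frame('wrist')
for x in(11.5,-45.5):
    p=np.array([519.4,102.4])+x*np.array([np.cos(1.48),np.sin(1.48)])
    for dx,dy in((25,28),(25,-28),(-25,28),(-25,-28)):
        q=p+np.array([[np.cos(1.48),-np.sin(1.48)],[np.sin(1.48),np.cos(1.48)]])@[dx,dy if x<0 else dy*76/56]
        cv2.circle(im,tuple(int(v) for v in proj(c,P,np.array([[*q,34.]]))[0]),2,(0,255,0),-1)
cv2.imwrite('pics/w4.png',im)
go(515.3,57.1,120,-.09); print(s['clock'],s['opening'])
```

```text
go [ 1.1e+00 -1.0e-01  1.4e+02] turn [-0.01  0.08  0.01]
16.15 0.38517556429272276
```

View pics/w4.png

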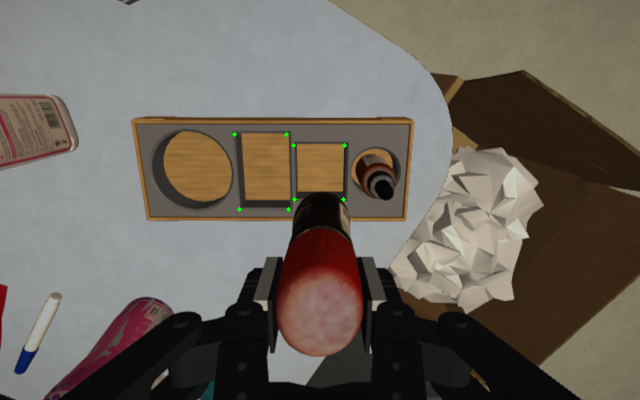

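The green dots sit on the opening corners, and the dropper stands in its hole at (373,178). Lowering the roll-on.

Emit:
carry_out:
  delta_pos:
    - [0.001,0,0.045]
    - [0.001,0,0.09]
    - [0.001,0,0.115]
    - [0.001,0,0.13]
    - [0.001,0,0.143]
    - [0.001,0,0.153]
    - [0.001,0,0.159]
    - [0.001,0,0.16]
  rot:
    - [0,0,0]
    - [0,0,0]
    - [0,0,0]
    - [0,0,0]
    - [0,0,0]
    - [0,0,0]
    - [0,0,0]
    - [0,0,0]

```text
clock: 17.2
eef_pos: [516.0, 56.4, 100.7]
tcp_rot: [-3.142, -0.0, -0.091]
contact_force: [0.2, -0.5, -1.7]
opening: 0.388
grasp_force: 35.5
```

Emit:
carry_out:
  delta_pos:
    - [0,0,0.001]
    - [0,0,0.0015]
  rot:
    - [0,0,0]
    - [0,0,0]

```text
clock: 17.45
eef_pos: [516.2, 56.4, 99.6]
tcp_rot: [-3.141, -0.001, -0.091]
contact_force: [0.1, -0.2, -0.6]
opening: 0.385
grasp_force: 35.5
```

Emit:
carry_out:
  delta_pos:
    - [0,0,0.0015]
    - [0,0,0.0015]
  rot:
    - [0,0,0]
    - [0,0,0]

```text
clock: 17.7
eef_pos: [516.6, 56.4, 98.5]
tcp_rot: [-3.141, -0.001, -0.091]
contact_force: [-1.0, -0.6, 5.9]
opening: 0.382
grasp_force: 36.0
```

Emit:
carry_out:
  delta_pos:
    - [0,0,0]
    - [0,0,0]
    - [0,0,0]
    - [0,0,-0.03]
    - [0,0,-0.07]
    - [0,0,-0.12]
    - [0,0,-0.17]
    - [0,0,-0.17]
  rot:
    - [0,0,0]
    - [0,0,0]
    - [0,0,0]
    - [0,0,0]
    - [0,0,0]
    - [0,0,0]
    - [0,0,0]
    - [0,0,0]
  claw: 0.046

```text
clock: 18.7
eef_pos: [518.1, 56.7, 271.8]
tcp_rot: [-3.14, -0.007, -0.091]
contact_force: [-0.3, -0.2, -0.7]
opening: 0.541
grasp_force: 0.0
```

Run:
```python
from w import *
look('roll_on',(515,57),(-1.66,))
go(584.2,325.6,300,-.09+.07)
```

```text
roll_on [282. 266. 318. 349.] 0.89 [515.    57.    -1.66   0.  ]
roll_on [301. 152. 341. 216.] 0.7 [516.33  55.68  -1.66   0.93]
tcp [518.1  56.7 271.8] [-3.14  -0.007 -0.091] 18.7
go [  43.7 -274.2  -32.1] turn [-0.01 -0.04 -4.05]
```

Emit:
carry_out:
  delta_pos:
    - [0.006,-0.035,-0.01]
    - [0.012,-0.07,-0.02]
    - [0.018,-0.105,-0.032]
    - [0.024,-0.14,-0.032]
    - [0.03,-0.175,-0.032]
    - [0.036,-0.21,-0.032]
    - [0.042,-0.245,-0.032]
    - [0.044,-0.274,-0.032]
  rot:
    - [0,0,0]
    - [0,0,0]
    - [0,0,0]
    - [0,0,-4]
    - [0,0,-4]
    - [0,0,-4]
    - [0,0,-4]
    - [0,0,-4]
  claw: 0.065

```text
clock: 19.8
eef_pos: [584.1, 326.3, 297.1]
tcp_rot: [3.14, 0.003, -0.021]
contact_force: [-1.0, 0.1, -0.3]
opening: 0.759
grasp_force: 0.0
```

Emit:
carry_out:
  delta_pos:
    - [0,0,0]
    - [0,0,0]
  rot:
    - [0,0,0]
    - [0,0,0]

```text
clock: 20.05
eef_pos: [583.9, 324.6, 298.1]
tcp_rot: [3.14, 0.002, -0.021]
contact_force: [-0.1, -0.7, 0.4]
opening: 0.76
grasp_force: 0.0
```

Run:
```python
from w import *
look('shampoo',(584,325.5),(1.4,1.7),pic='pics/w5.png')
go(584,325.5,173,-.02)
T=cam('top')
for z in(150,180,210,240): print(z,np.round(back(*T,(235.7,161),z)[:2]))
```

```text
shampoo [295. 136. 345. 229.] 0.85 [587.   325.44   1.65   0.92]
shampoo [290. 348. 334. 390.] 0.55 [584.  325.5   1.4   0. ]
tcp [583.9 324.6 298.1] [ 3.14e+00  2.00e-03 -2.10e-02] 20.05
go [ -0.2  -1.3 126. ] turn [ 0.05  0.06 -0.09]
150 [591. 480.]
180 [585. 475.]
210 [579. 470.]
240 [572. 466.]
```

View pics/w5.png

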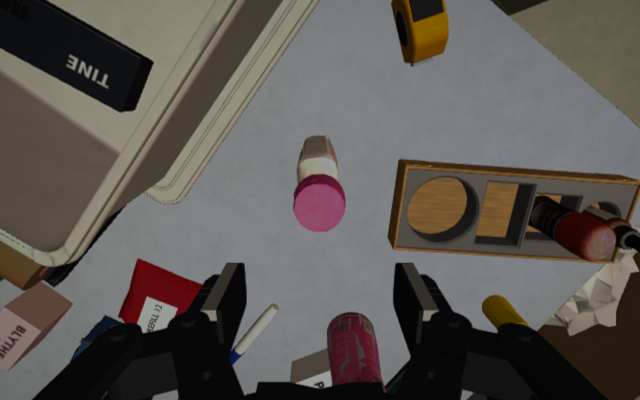

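Emit:
carry_out:
  delta_pos:
    - [0.001,-0.001,0.04]
    - [0.001,-0.001,0.075]
    - [0.001,-0.001,0.1]
    - [0.001,-0.001,0.115]
    - [0.001,-0.001,0.124]
    - [0.001,-0.001,0.124]
  rot:
    - [0,0,-1]
    - [0,0,-2]
    - [0,0,-2]
    - [0,0,-2]
    - [0,0,-2]
    - [0,0,-2]

```text
clock: 20.9
eef_pos: [585.7, 326.1, 175.8]
tcp_rot: [3.142, 0.0, 0.014]
contact_force: [0.1, 0.2, -0.4]
opening: 0.762
grasp_force: 0.0
```

Emit:
carry_out:
  delta_pos:
    - [0,0,0]
    - [0,0,0]
    - [0,0,0]
    - [0,0,0]
  rot:
    - [0,0,0]
    - [0,0,0]
    - [0,0,0]
    - [0,0,0]
  claw: 0.02
  grip_force: 45

```text
clock: 21.4
eef_pos: [586.2, 326.6, 177.0]
tcp_rot: [-3.141, -0.002, 0.014]
contact_force: [-0.7, -0.7, 5.6]
opening: 0.437
grasp_force: 45.0
```

Emit:
carry_out:
  delta_pos:
    - [0,0,-0.02]
    - [0,0,-0.05]
    - [0,0,-0.09]
    - [0,0,-0.13]
    - [0,0,-0.15]
    - [0,0,-0.15]
  rot:
    - [0,0,0]
    - [0,0,0]
    - [0,0,0]
    - [0,0,0]
    - [0,0,0]
    - [0,0,0]

```text
clock: 22.15
eef_pos: [586.0, 326.6, 327.3]
tcp_rot: [-3.14, -0.002, 0.014]
contact_force: [-0.7, -0.4, -1.6]
opening: 0.433
grasp_force: 45.7
```

Run:
```python
from h import *
go(520.4,113.9,320,-.09)
```

```text
go [-68.6 211.8   6.9] turn [-0.08 -0.13  5.97]
```

Emit:
carry_out:
  delta_pos:
    - [-0.01,0.031,0]
    - [-0.02,0.062,0]
    - [-0.03,0.093,0]
    - [-0.04,0.124,0]
    - [-0.05,0.155,0]
    - [-0.06,0.186,0]
    - [-0.0686,0.212,0]
    - [-0.0686,0.212,0]
  rot:
    - [0,0,2]
    - [0,0,4]
    - [0,0,6]
    - [0,0,6]
    - [0,0,6]
    - [0,0,6]
    - [0,0,6]
    - [0,0,6]

```text
clock: 23.15
eef_pos: [518.7, 111.9, 324.1]
tcp_rot: [3.14, 0.003, -0.093]
contact_force: [-0.6, 0.5, -1.7]
opening: 0.435
grasp_force: 46.0
```

Run:
```python
from w import *
s=r.sense();c,P=cam('wrist',s);im=r.grab_frame('wrist')
p=np.array([519.4,102.4])+11.5*np.array([np.cos(1.48),np.sin(1.48)])
for dx,dy in((26,38),(26,-38),(-26,38),(-26,-38)):
    q=p+np.array([[np.cos(1.48),-np.sin(1.48)],[np.sin(1.48),np.cos(1.48)]])@[dx,dy]
    cv2.circle(im,tuple(int(v) for v in proj(c,P,np.array([[*q,34.]]))[0]),2,(0,255,0),-1)
cv2.imwrite('pics/w6.png',im)
go(520.4,113.9,181.5,-.09)
```

```text
go [  1.4  -1.2 142.8] turn [ 0.02  0.13 -0.12]
```

View pics/w6.png

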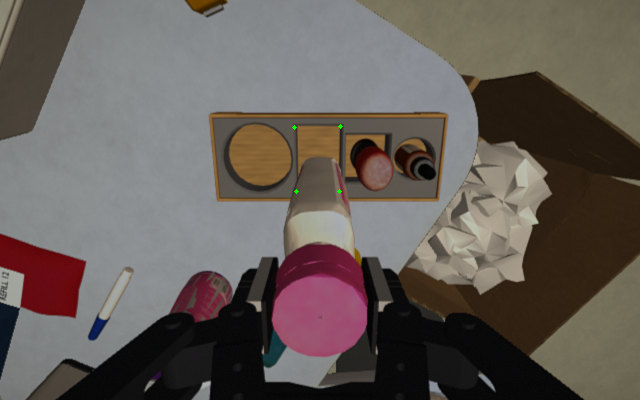

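Emit:
carry_out:
  delta_pos:
    - [0.0014,-0.0012,0.04]
    - [0.0014,-0.0012,0.075]
    - [0.0014,-0.0012,0.095]
    - [0.0014,-0.0012,0.105]
    - [0.0014,-0.0012,0.115]
    - [0.0014,-0.0012,0.125]
    - [0.0014,-0.0012,0.135]
    - [0.0014,-0.0012,0.14]
  rot:
    - [0,0,0]
    - [0,0,0]
    - [0,0,0]
    - [0,0,0]
    - [0,0,0]
    - [0,0,0]
    - [0,0,0]
    - [0,0,0]

```text
clock: 24.2
eef_pos: [521.4, 114.4, 185.3]
tcp_rot: [3.142, 0.0, -0.091]
contact_force: [-0.0, -0.4, -1.2]
opening: 0.434
grasp_force: 46.0
```

Emit:
carry_out:
  delta_pos:
    - [0,0,0.001]
    - [0,0,0.002]
  rot:
    - [0,0,0]
    - [0,0,0]

```text
clock: 24.45
eef_pos: [521.7, 114.5, 184.0]
tcp_rot: [-3.141, -0.0, -0.091]
contact_force: [0.7, 0.2, -1.9]
opening: 0.438
grasp_force: 46.0
```

Emit:
carry_out:
  delta_pos:
    - [0,0,0.002]
    - [0,0,0.003]
    - [0,0,0.003]
  rot:
    - [0,0,0]
    - [0,0,0]
    - [0,0,0]

```text
clock: 24.82
eef_pos: [521.7, 114.4, 181.0]
tcp_rot: [-3.142, -0.0, -0.091]
contact_force: [0.3, -0.7, 0.5]
opening: 0.437
grasp_force: 46.4
```

Emit:
carry_out:
  delta_pos:
    - [0,0,0]
    - [0,0,0]
    - [0,0,0]
    - [0,0,-0.03]
    - [0,0,-0.07]
    - [0,0,-0.1]
    - [0,0,-0.12]
    - [0,0,-0.12]
  rot:
    - [0,0,0]
    - [0,0,0]
    - [0,0,0]
    - [0,0,0]
    - [0,0,0]
    - [0,0,0]
    - [0,0,0]
    - [0,0,0]
  claw: 0.055

```text
clock: 25.82
eef_pos: [522.3, 114.6, 302.2]
tcp_rot: [-3.141, -0.003, -0.091]
contact_force: [-1.0, 0.4, 0.9]
opening: 0.641
grasp_force: 0.0
```

Run:
```python
from w import *
look('shampoo',(520,114),(1.4,1.7))
go(341,288.5,320,1.48)
```

```text
shampoo [299. 142. 352. 235.] 0.67 [520.61 112.56   1.6    0.95]
tcp [522.3 114.6 302.2] [-3.141e+00 -3.000e-03 -9.100e-02] 25.82
go [-195.2 -157.1  -19.8] turn [-2.000e-02  3.000e-02 -8.999e+01]
```

Emit:
carry_out:
  delta_pos:
    - [-0.025,-0.02,-0.01]
    - [-0.05,-0.04,-0.02]
    - [-0.075,-0.06,-0.02]
    - [-0.1,-0.08,-0.02]
    - [-0.125,-0.1,-0.02]
    - [-0.15,-0.12,-0.02]
    - [-0.175,-0.14,-0.02]
    - [-0.195,-0.157,-0.02]
  rot:
    - [0,0,-10.5]
    - [0,0,-21]
    - [0,0,-31.5]
    - [0,0,-42]
    - [0,0,-52.5]
    - [0,0,-63]
    - [0,0,-73.5]
    - [0,0,-84]
  claw: 0.08

```text
clock: 26.92
eef_pos: [340.1, 288.7, 319.4]
tcp_rot: [-3.14, 0.002, 1.382]
contact_force: [-0.6, 0.9, -0.2]
opening: 0.936
grasp_force: 0.0
```

Emit:
carry_out:
  delta_pos:
    - [0,0,0]
    - [0,0,0]
    - [0,0,0]
  rot:
    - [0,0,-6]
    - [0,0,-6]
    - [0,0,-6]

```text
clock: 27.3
eef_pos: [341.4, 288.2, 320.1]
tcp_rot: [-3.141, 0.001, 1.477]
contact_force: [-0.7, -0.2, -0.2]
opening: 0.933
grasp_force: 0.0
```

Run:
```python
from w import *
look('spray_can',(341,289),pic='pics/w7.png')
go(341,288.5,200,1.48)
```

```text
spray_can [282. 138. 355. 241.] 0.68 [340.35 291.19   0.     0.86]
tcp [341.4 288.2 320.1] [-3.141e+00  1.000e-03  1.477e+00] 27.3
go [  0.3  -0.6 120.4] turn [-0.03  0.03 -0.11]
```

View pics/w7.png

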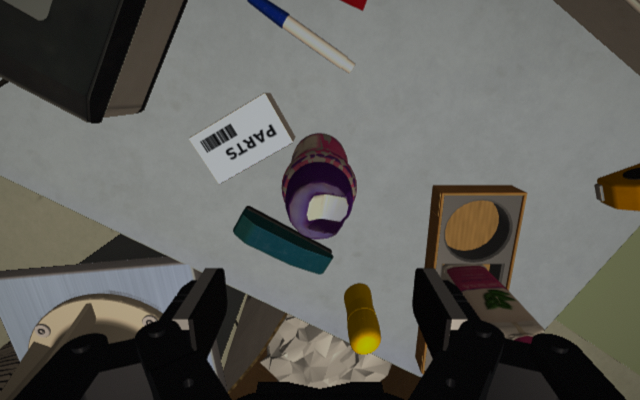

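Emit:
carry_out:
  delta_pos:
    - [0.001,-0.0005,0.04]
    - [0.001,-0.0005,0.075]
    - [0.001,-0.0005,0.1]
    - [0.001,-0.0005,0.115]
    - [0.001,-0.0005,0.12]
    - [0.001,-0.0005,0.12]
  rot:
    - [0,0,0]
    - [0,0,0]
    - [0,0,0]
    - [0,0,0]
    - [0,0,0]
    - [0,0,0]

```text
clock: 28.15
eef_pos: [341.4, 289.7, 201.1]
tcp_rot: [3.141, -0.0, 1.48]
contact_force: [-0.1, -0.0, -0.9]
opening: 0.938
grasp_force: 0.0
```

Emit:
carry_out:
  delta_pos:
    - [0,0,0]
    - [0,0,0]
    - [0,0,0]
    - [0,0,0]
  rot:
    - [0,0,0]
    - [0,0,0]
    - [0,0,0]
    - [0,0,0]
  claw: 0.035
  grip_force: 50

```text
clock: 28.65
eef_pos: [341.5, 290.1, 202.0]
tcp_rot: [3.141, -0.002, 1.48]
contact_force: [-1.5, 0.2, 8.9]
opening: 0.531
grasp_force: 49.3
```

Emit:
carry_out:
  delta_pos:
    - [0,0,-0.02]
    - [0,0,-0.05]
    - [0,0,-0.08]
    - [0,0,-0.1]
    - [0,0,-0.1]
  rot:
    - [0,0,0]
    - [0,0,0]
    - [0,0,0]
    - [0,0,0]
    - [0,0,0]

```text
clock: 29.28
eef_pos: [341.7, 290.0, 302.2]
tcp_rot: [3.139, -0.002, 1.48]
contact_force: [-0.2, -0.4, -2.3]
opening: 0.528
grasp_force: 50.3
```

Run:
```python
from h import *
go(527,185.6,298,1.48)
```

```text
go [-87.2 194.    4.4] turn [ 0.13 -0.14  0.01]
```

Emit:
carry_out:
  delta_pos:
    - [-0.013,0.029,0]
    - [-0.026,0.058,0]
    - [-0.039,0.087,0]
    - [-0.052,0.116,0]
    - [-0.065,0.145,0]
    - [-0.078,0.174,0]
    - [-0.087,0.194,0]
    - [-0.087,0.194,0]
  rot:
    - [0,0,0]
    - [0,0,0]
    - [0,0,0]
    - [0,0,0]
    - [0,0,0]
    - [0,0,0]
    - [0,0,0]
    - [0,0,0]

```text
clock: 30.28
eef_pos: [526.9, 184.6, 299.8]
tcp_rot: [-3.14, 0.001, 1.479]
contact_force: [-1.0, -0.3, -2.0]
opening: 0.528
grasp_force: 50.5
```

Run:
```python
from w import *
s=r.sense();c,P=cam('wrist',s);im=r.grab_frame('wrist')
p=np.array([519.4,102.4])+83.5*np.array([np.cos(1.48),np.sin(1.48)])
for q in ring(80,80,34)[::2]: cv2.circle(im,tuple(int(v) for v in proj(c,P,np.array([[p[0]+q[0],p[1]+q[1],34.]]))[0]),2,(0,255,0),-1)
cv2.imwrite('pics/w8.png',im)
print(s['opening'],s['grasp_force'])
L=r.cut_out('spray_can','wrist')
for d in L[:1]: print(d['p'],np.round(fit('spray_can',[(d['mask'],c,P)],(527,186,0),False,s['eef_pos'][2]-202),2))
go(527,185.6,206,1.48)
```

```text
0.5283124008461759 50.498415883630514
0.56 [528.76 186.88   0.     0.82]
go [ 0.3  1.4 94.1] turn [-0.09  0.01 -0.01]
```

View pics/w8.png

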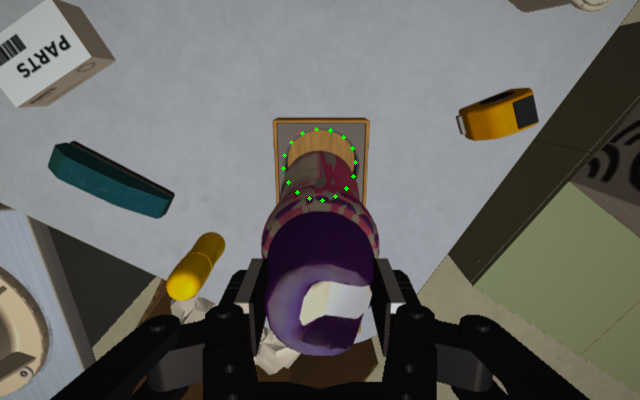

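Emit:
carry_out:
  delta_pos:
    - [0,0,0.03]
    - [0,0,0.05]
    - [0,0,0.06]
    - [0,0,0.068]
    - [0,0,0.076]
    - [0,0,0.084]
    - [0,0,0.09]
    - [0,0,0.092]
  rot:
    - [0,0,0]
    - [0,0,0]
    - [0,0,0]
    - [0,0,0]
    - [0,0,0]
    - [0,0,0]
    - [0,0,0]
    - [0,0,0]

```text
clock: 31.38
eef_pos: [526.3, 185.2, 208.4]
tcp_rot: [-3.141, 0.0, 1.48]
contact_force: [0.2, -0.5, -1.0]
opening: 0.525
grasp_force: 50.5
```

Emit:
carry_out:
  delta_pos:
    - [0,0,0.001]
    - [0,0,0.002]
  rot:
    - [0,0,0]
    - [0,0,0]

```text
clock: 31.62
eef_pos: [526.6, 185.3, 207.0]
tcp_rot: [3.141, -0.0, 1.48]
contact_force: [-0.1, -0.4, -1.3]
opening: 0.533
grasp_force: 50.5
```

Emit:
carry_out:
  delta_pos:
    - [0,0,0.001]
    - [0,0,0.002]
    - [0,0,0.002]
  rot:
    - [0,0,0]
    - [0,0,0]
    - [0,0,0]

```text
clock: 32.0
eef_pos: [526.9, 185.6, 206.1]
tcp_rot: [3.14, -0.001, 1.48]
contact_force: [-2.5, -0.3, 9.2]
opening: 0.528
grasp_force: 52.3
```

Emit:
carry_out:
  delta_pos:
    - [0,0,0]
    - [0,0,0]
    - [0,0,0]
    - [0,0,0]
    - [0,0,-0.03]
    - [0,0,-0.07]
    - [0,0,-0.11]
    - [0,0,-0.14]
  rot:
    - [0,0,0]
    - [0,0,0]
    - [0,0,0]
    - [0,0,0]
    - [0,0,0]
    - [0,0,0]
    - [0,0,0]
    - [0,0,0]
  claw: 0.08

```text
clock: 33.0
eef_pos: [526.7, 185.4, 346.6]
tcp_rot: [3.14, -0.001, 1.48]
contact_force: [0.4, -0.4, -0.2]
opening: 0.935
grasp_force: 0.0
```

Emit:
carry_out:
  delta_pos:
    - [0.04,-0.03,0]
    - [0.08,-0.06,0]
    - [0.12,-0.09,0]
    - [0.16,-0.1,0]
    - [0.2,-0.1,0]
    - [0.2,-0.1,0]
  rot:
    - [0,0,0]
    - [0,0,0]
    - [0,0,0]
    - [0,0,0]
    - [0,0,0]
    - [0,0,0]

```text
clock: 33.75
eef_pos: [444.7, 395.7, 344.3]
tcp_rot: [-3.141, -0.0, 1.483]
contact_force: [-0.1, -0.4, 0.2]
opening: 0.935
grasp_force: 0.0
```

Run:
```python
from h import *
a=r.grab_frame('top');b=r.grab_frame('scene')
a0=cv2.resize(a[130:330,240:480],None,fx=1.6,fy=1.6);b0=cv2.resize(b[90:330,230:480],None,fx=1.5,fy=1.5)
h=max(a0.shape[0],b0.shape[0]);f=lambda i:cv2.copyMakeBorder(i,0,h-i.shape[0],0,0,0)
cv2.imwrite('pics/end.png',np.hstack([f(a0),f(b0)]))
ex=np.array([np.cos(1.48),np.sin(1.48)])
obs={}
for t,x in(('spray_can',83.5),('shampoo',11.5),('roll_on',-45.5),('dropper',-100)):
    p=np.array([519.4,102.4])+ex*x
    for n in('top','scene'):
        c,P=cam(n)
        e=proj(c,P,np.array([[*p,60.]]))[0]
        L=[d for d in r.cut_out(t,n) if np.hypot(*((np.array(d['box'][:2])+d['box'][2:])/2-e))<40]
        if L: print(t,n,np.round(p,1),np.round(fit(t,[(L[0]['mask'],c,P)],(*p,1.48),False,4),1))
print(r.sense()['clock'])
```

```text
spray_can top [527.  185.6] [522.1 184.    1.5   0.8]
spray_can scene [527.  185.6] [535.4 190.6   1.5   0.8]
shampoo top [520.4 113.9] [518.9 112.6   1.5   0.9]
shampoo scene [520.4 113.9] [520.6 115.4   1.5   0.9]
roll_on top [515.3  57.1] [510.6  59.5   1.5   0.7]
dropper top [510.3   2.8] [506.7   3.    1.5   0.8]
dropper scene [510.3   2.8] [509.    4.3   1.5   0.8]
34.25
```

View pics/end.png

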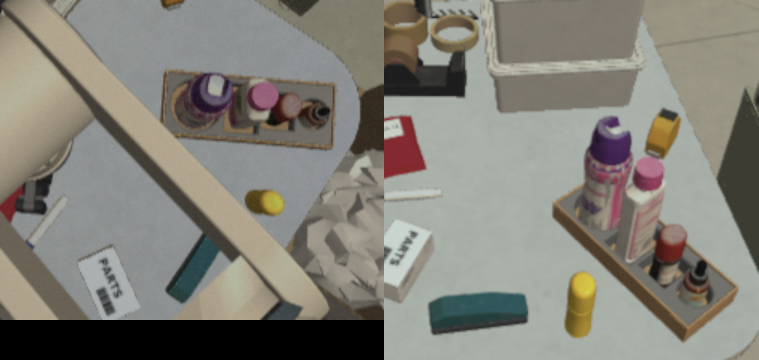

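The final view shows all four bottles upright in the tray in size order. The carton, tape measure and pouch are untouched, and the arm is clear. The wrist felt the floor as the spray can, roll-on and dropper went down, and the shampoo stopped at the height expected for its opening. Handing in.

```bash
python3 -c "
from rig import r
print(r.sign_off())"
```

```text
the job is handed in; nothing more can be done
None
```

All four bottles stand upright in their own openings in size order, the carton, tape measure and pouch were left alone, and the job was handed in at about 34 s; the sign-off returned no verdict.

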